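# Hold the rag can open by its lever and ease its lid shut

## Task

A printmaker with both hands full of inky rags needs the round steel waste can opened: with a fingertip, press its lever right down so that the lid stands wide open, and keep it open for at least two seconds. Then let the lever up slowly, staying on it all the way, so that the lid closes gently and never drops or slams, and take your hand away. Do not touch the lid itself or pick anything up, and leave the square can shut and everything else where it stands.

Things in the scene. Friction and masses are not known exactly. Their poses are not given: they have to be found in the camera images.
- round_can: The round bare-steel bench waste can, fixed, 200 mm across and 200 mm tall, with a round lid 210 mm across hinged at its back. Origin: centre of its underside; z up, -x points to the front, where its lever sticks out. The lever, a dark steel yoke round both sides of the can (113 mm off its middle), turns on an axle along the can's y, 75 mm above the origin; rods at the back link it to the lid.
- round_pad (a point): Centre of the top face of the round can's lever pad: a black rubber plate 100 mm wide (can's y), 50 mm deep (can's x), 10 mm thick, 185 mm in front of the can's middle. It is about 104 mm above the table at rest (tilted 0.13 rad, front edge higher) and moves down 49 mm, nearly straight, to about 55 mm at its stop (tilted 0.13 rad the other way).
- round_lid: The round can's lid, 210 mm wide. Origin: middle of its underside, 200 mm above the table when shut; its z axis is upright when shut. It is hinged 112 mm behind the can's middle, 200 mm up, and tips up and back (front edge rising) to 1.15 rad fully open against its stop. It turns 4.34 times as far as the lever: 10 mm of pad travel is about 0.23 rad.
- round_lever (a joint): Lever angle of the round can: 0 at rest (pad up, lid shut), 0.265 rad fully pressed (lid fully open). Pressing and holding takes about 2 to 13 N at the pad; there is no latch, so it pushes back up against the finger. Let go, the lid falls by its weight and slams. The lid closing faster than 2 rad/s (lever 0.46 rad/s, pad rising about 85 mm/s) counts as dropped.
- square_can: The square bare-steel bench waste can, fixed, 200 mm square and 200 mm tall, with a square lid 210 mm wide hinged at its back. Origin: centre of its underside; z up, -x points to the front, where its lever sticks out. The lever, a dark steel yoke round both sides of the can (113 mm off its middle), turns on an axle along the can's y, 75 mm above the origin; rods at the back link it to the lid.
- square_pad (a point): Centre of the top face of the square can's lever pad: a black rubber plate 100 mm wide (can's y), 50 mm deep (can's x), 10 mm thick, 185 mm in front of the can's middle. It is about 104 mm above the table at rest (tilted 0.13 rad, front edge higher) and moves down 49 mm, nearly straight, to about 55 mm at its stop (tilted 0.13 rad the other way).
- square_lid: The square can's lid, 210 mm wide. Origin: middle of its underside, 200 mm above the table when shut; its z axis is upright when shut. It is hinged 112 mm behind the can's middle, 200 mm up, and tips up and back (front edge rising) to 1.15 rad fully open against its stop. It turns 4.34 times as far as the lever: 10 mm of pad travel is about 0.23 rad. It must stay shut.
- tin_a_mid (a point): Small closed ink tin, 60 mm across, 55 mm tall, standing beside the round can's pad. Bystander. Point half-way up its middle.
- tin_b_mid (a point): Small closed ink tin, 60 mm across, 55 mm tall, standing beside the square can's pad. Bystander. Point half-way up its middle.
- jar_mid (a point): Glass jar with a steel cap, 52 mm across, 90 mm tall, standing between the two cans. Bystander. Point half-way up its middle.
- brayer_mid (a point): Hand ink roller lying on the table: black roller 110 mm long, 44 mm thick, wooden handle, 170 mm long overall. Bystander. Point near its middle.
- ink_knife_mid (a point): Ink knife (spatula), 220 mm long, lying flat. Bystander. Point near its middle.
- brush_mug_mid (a point): White mug, 76 mm across, 90 mm tall. Bystander. Point half-way up its middle.
- tin_c_mid (a point): Larger closed ink tin, 76 mm across, 75 mm tall. Bystander. Point half-way up its middle.

How it is judged:
By the outcome, as a careful person would: the job done as asked, in the order asked, and still so for the second after the job is handed in, with the robot touching nothing.
It also fails if it takes over 45 s, if anything falls off the work surface, if the arm or the gripper's body presses on something with over 40 N, if the wrist force passes 120 N, or if a joint passes its speed limit or range.

## Robot

A 6-joint arm with a two-finger parallel gripper is mounted at the origin on the work surface. World frame = base frame: x ahead of the robot, y to its left, z up, the work surface at z = 0. Lengths are in m, angles in rad, forces in N, time in s.
With the tool pointing down it reaches from about 0.325 to 0.875 m from the base axis. Payload 4.4 kg.
Tool frame: the origin (TCP) lies on the centre line of the jaws, within the pads' length; the fingertips stand 25 mm ahead of it and the grasp point (between the pads) lies 6 mm ahead of it; z points along the fingers, y is the line along which they close (so a half turn about z gives the same grasp; the last joint's range is limited). The gripper opens to 85 mm and grips with 20 to 120 N. Pads are 22 mm wide; open, the fingers measure 114 mm over their backs; the gripper's body (76 mm by 85 mm) begins 54 mm behind the grasp point. The pads swing forward as they close: fully open they stand 13 mm farther back than shut.
Start: joints at [1.141, 0.207, 1.542, -0, 1.393, -0.15], TCP at [0.159, 0.553, 0.256] pointing down, gripper open.
Joint ranges: [-2.73, 2.73], [-0.86, 2.22], [0.23, 2.46], [-1.11, 4.25], [0.08, 2.63], [-2.82, 2.82]. Speed limits (rad/s): [2.79, 2.79, 3.14, 3.14, 3.14, 3.14].

## Interface

Orientations are given as a unit quaternion [x, y, z, w].
In Python, from plant import robot gives the robot as it stands.
- The arm moves only by the tool move_arm, never from a script. Its argument "series" is a list of rows, each an object with "travel": the shift along the tool's x, y, z in units of 50 mm (1.0 is 50 mm), a list of three; "angular": the turn, a rotation vector about the tool's x, y, z in rad, a list of three; "grip": the closure, from 0 (fully open) to 1 (shut). In form: [{"travel": [x, y, z], "angular": [rx, ry, rz], "grip": grip}, ...]. A call has 1 to 12 rows; each row is the pose to reach, as a shift and turn from the pose commanded when the call began, along the tool's axes at that moment; what a row does not reach only later rows make up. A row lasts 1/8 s, in which the tool goes at most 62.5 mm and 10.7 degrees, less where a joint would pass 70% of its speed; a pose out of reach is approached as far as the arm can. A call with a gripper value outside its range is refused whole. The fingers move at their own pace and stop on an object; the grip force is fixed at half the most. Time passes only in rows, so rows that repeat a pose let the fingers close. It gives the time, the measured TCP pose, the force, the opening and the grip force at its end, in the units of the state.
- robot.sense(): the state, without advancing time (a new reading comes with each control period).
- robot.read_camera(name): name is "side" or "top" or "wrist"; returns a dict with "img" (400x640x3 uint8, red, green, blue), "fx", "fy", "cx", "cy" (pixels), "R" (3x3) and "t" (3): a world point X has camera coordinates R X + t; the wrist camera has in their place "hand_eye" (4x4, takes a point from camera to tool coordinates, whose origin is the TCP and whose axes are the flange's). Camera axes: x right, y down, z forward; pixel columns grow to the right and rows downward; lengths in m; the calibration is good to about 2 mm. A picture is of the moment at which its call begins: read the wrist's pose just before it. There is no depth.
- robot.finish_job(): hands the job in; it is judged then, once.
The state is a dict: "time_s": time; "qpos": joint angles; "joint_vel": joint speeds; "effort": joint torques, N m; "ee_pos": TCP position; "ee_rot": TCP orientation; "ft_force": force on the tool from outside, world axes, zero at the start; "torque": the same for the moment, N m; "width": finger opening in m; "grip_force": force on a finger pad.
Only numpy, scipy, OpenCV 4.12 (cv2) and the standard library are available. Lean on these libraries where they do the work, as an engineer would, in place of code of your own. Each camera call takes 0.05 s, during which the arm holds its last target. There are 200 camera calls.

## Working session

There is one attempt and no reset: what is moved stays moved. The work goes in short steps, Python scripts to look and compute and a tool call to move; the robot and the scene stay as the last step left them, time stands still between calls to the robot, and variables do not carry over. Pictures are saved under pics/ and viewed, at most 10 in all, crops included, and the job is handed in when it is done.

Besides the shell and the picture viewer there is one more tool, called by a JSON object that holds its "name" and its "arguments", one argument or row to a line. move_arm: Moves the arm, as the interface text tells. Its arguments: {"type":"object","properties":{"series":{"type":"array"}},"required":["series"]}

```bash
mkdir -p pics; python3 - <<'E'
from plant import robot
import cv2,pickle
s=robot.sense();print({k:s[k] for k in('time_s','ee_pos','ee_rot','ft_force','width')})
d={n:robot.read_camera(n) for n in('side','top')}
pickle.dump(d,open('cam.pkl','wb'))
for n in d:
    cv2.imwrite(f'pics/{n}1.png',d[n]['img'][:,:,::-1]); print(n,{k:v for k,v in d[n].items() if k!='img'})
E
```

```text
{'time_s': 0.0, 'ee_pos': array([0.15850995, 0.55197319, 0.25509673]), 'ee_rot': array([ 1.39434219e-01,  9.90230634e-01, -1.13627886e-03, -3.14080586e-04]), 'ft_force': array([-0.24702136, -0.40060754,  0.41279649]), 'width': 0.08564080393347576}
side {'fx': 369.9732390182376, 'fy': 369.9732390182376, 'cx': 321.1518890615084, 'cy': 201.53601050267548, 'R': array([[-0.85541437,  0.5179177 ,  0.00524531],
       [ 0.48214414,  0.7999473 , -0.35724131],
       [-0.18921757, -0.30306035, -0.93399739]]), 't': array([ 0.47500369, -0.19909419,  1.26545706])}
top {'fx': 460.0108542475058, 'fy': 460.0108542475058, 'cx': 306.5756005451005, 'cy': 201.71698343415724, 'R': array([[-0.0131865 , -0.99981369,  0.01409623],
       [-0.99791027,  0.01226696, -0.06343993],
       [ 0.06325519, -0.01490332, -0.9978861 ]]), 't': array([-1.49741700e-03,  5.61678856e-01,  1.60219707e+00])}
```

View pics/top1.png

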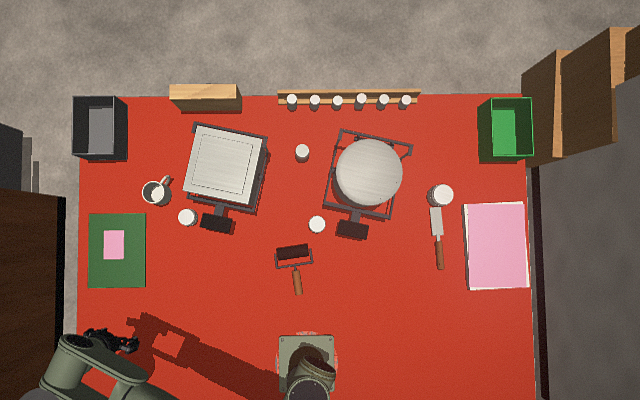

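View pics/side1.png

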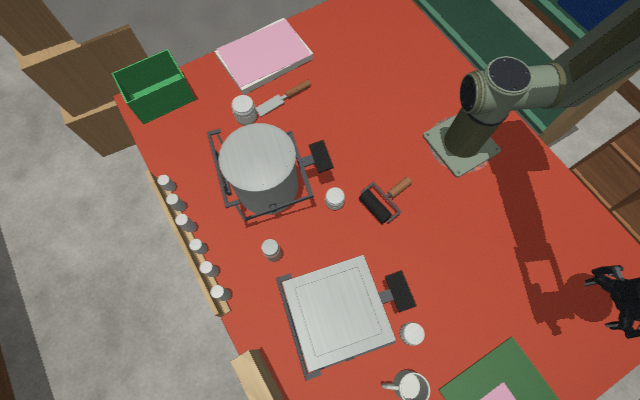

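Top view: round lid at about (369,171), its pad at (352,229), tin A at (317,225), and the square can to the left with its pad at (217,223). Side view: round lid at (257,157), pad at (320,156), tin A at (335,198). Next I'll triangulate the pad and lid.

```bash
cat > h.py <<'E'
import numpy as np,cv2,pickle
def P(c): return np.array([[c['fx'],0,c['cx']],[0,c['fy'],c['cy']],[0,0,1]])@np.c_[c['R'],c['t']]
def tri(a,pa,b,pb):
    X=cv2.triangulatePoints(P(a),P(b),np.float64(pa),np.float64(pb)).ravel();X=X[:3]/X[3]
    q=P(a)@np.r_[X,1]; return X,np.linalg.norm(q[:2]/q[2]-pa)
def plane(c,p,z):
    r=c['R'].T@np.array([(p[0]-c['cx'])/c['fx'],(p[1]-c['cy'])/c['fy'],1]);o=-c['R'].T@c['t']
    return o+r*(z-o[2])/r[2]
def blob(img,box,f,k=0):
    x0,y0,x1,y1=box;m=f(img[y0:y1,x0:x1].astype(int)).astype(np.uint8)
    if k:m=cv2.morphologyEx(m,cv2.MORPH_OPEN,np.ones((k,k),np.uint8))
    c=max(cv2.findContours(m,cv2.RETR_EXTERNAL,cv2.CHAIN_APPROX_NONE)[0],key=cv2.contourArea)
    return c+np.array([x0,y0])
dark=lambda a:a.max(2)<60
light=lambda a:(a.min(2)>110)
E
python3 - <<'E'
from h import *
d=pickle.load(open('cam.pkl','rb'));T,S=d['top'],d['side']
def rep(n,bt,bs,f,k):
    ct,cs=blob(T['img'],bt,f,k),blob(S['img'],bs,f,k)
    rt,rs=cv2.minAreaRect(ct),cv2.minAreaRect(cs)
    X,e=tri(T,rt[0],S,rs[0]);print(n,rt,rs,X.round(4),round(e,2));return X,rt,rs
X,rt,rs=rep('pad',(330,215,375,245),(302,135,338,178),dark,7)
for nm,c,r in(('T',T,rt),('S',S,rs)):
    print(nm,[plane(c,p,.104).round(3)[:2].tolist() for p in cv2.boxPoints(r)],plane(c,r[0],.104).round(4))
L,_,_=rep('lid',(325,130,412,215),(210,118,302,190),light,5)
rep('tinA',(300,210,330,240),(322,184,348,212),light,0)
print('yaw',np.arctan2(*(L-X)[[1,0]]),np.linalg.norm((L-X)[:2]))
E
```

```text
Traceback (most recent call last):
  File "h.py", line 12, in blob
    c=max(cv2.findContours(m,cv2.RETR_EXTERNAL,cv2.CHAIN_APPROX_NONE)[0],key=cv2.contourArea)
ValueError: max() iterable argument is empty
```

```bash
cat > m.py <<'E'
from h import *
d=pickle.load(open('cam.pkl','rb'));T,S=d['top'],d['side']
print(T['img'][229,345:362:4].tolist(),S['img'][156,312:330:4].tolist(),T['img'][171,369],S['img'][157,257])
def rep(n,bt,bs,f,k):
    ct,cs=blob(T['img'],bt,f,k),blob(S['img'],bs,f,k)
    rt,rs=cv2.minAreaRect(ct),cv2.minAreaRect(cs)
    X,e=tri(T,rt[0],S,rs[0]);print(n,rt,rs,X.round(4),round(e,2));return X,rt,rs
X,rt,rs=rep('pad',(330,215,375,245),(302,135,338,178),dark,5)
for nm,c,r in(('T',T,rt),('S',S,rs)):
    print(nm,[plane(c,p,.104).round(3)[:2].tolist() for p in cv2.boxPoints(r)],plane(c,r[0],.104).round(4))
L,_,_=rep('lid',(325,130,412,215),(210,118,302,190),light,5)
rep('tinA',(300,210,330,240),(322,184,348,212),light,0)
print('yaw',np.arctan2(*(L-X)[[1,0]]),np.linalg.norm((L-X)[:2]))
E
sed -i 's/a.max(2)<60/a.max(2)<75/' h.py; python3 m.py
```

```text
[[68, 43, 43], [66, 43, 41], [73, 47, 45], [67, 46, 44], [72, 49, 41]] [[77, 79, 81], [43, 44, 43], [44, 46, 44], [45, 46, 42], [45, 45, 44]] [206 204 190] [177 181 177]
pad ((352.0, 226.0), (8.0, 26.0), 90.0) ((320.0137023925781, 156.369873046875), (29.962533950805664, 15.917596817016602), 69.44395446777344) [ 0.4712 -0.1544  0.1159] 0.8
T [[0.487, -0.114], [0.486, -0.201], [0.459, -0.201], [0.461, -0.114]] [ 0.4733 -0.1575  0.104 ]
S [[0.478, -0.211], [0.429, -0.204], [0.452, -0.105], [0.5, -0.112]] [ 0.4649 -0.157   0.104 ]
lid ((368.5, 171.5), (65.0, 65.0), 90.0) ((257.0, 156.0), (66.0, 76.0), 90.0) [ 0.6413 -0.2003  0.2079] 0.21
tinA ((316.7500305175781, 223.75003051757812), (16.26345443725586, 15.55634880065918), 45.0) ((334.3153991699219, 197.17694091796875), (20.21765899658203, 20.21765899658203), 60.2551155090332) [ 0.483  -0.0423  0.0382] 0.15
yaw -0.2638527878502514 0.17616221425261866
```

{"name": "move_arm", "arguments": {
  "series": [
    {"travel":[-0.8,-1,0],"angular":[0,0,0],"grip":1},
    {"travel":[-1.6,-2,0],"angular":[0,0,0],"grip":1},
    {"travel":[-2.4,-3,0],"angular":[0,0,0],"grip":1},
    {"travel":[-3.2,-4,0],"angular":[0,0,0],"grip":1},
    {"travel":[-4,-5,0],"angular":[0,0,0],"grip":1},
    {"travel":[-4.8,-6,0],"angular":[0,0,0],"grip":1},
    {"travel":[-5.6,-7,0],"angular":[0,0,0],"grip":1},
    {"travel":[-6.4,-8,0],"angular":[0,0,0],"grip":1},
    {"travel":[-7.2,-9,0],"angular":[0,0,0],"grip":1},
    {"travel":[-8,-10,0],"angular":[0,0,0],"grip":1},
    {"travel":[-8.8,-11,0],"angular":[0,0,0],"grip":1},
    {"travel":[-9.3,-11.6,0],"angular":[0,0,0],"grip":1}
  ]
}}

```text
time_s: 1.6
ee_pos: [0.4457, -0.1355, 0.256]
ee_rot: [0.14, 0.99, 0.0, -0.0]
ft_force: [0.6, 1.2, 0.6]
width: -0.0001
grip_force: 0.0
```

```bash
cat > look.py <<'E'
import sys
from h import *
from plant import robot
from scipy.spatial.transform import Rotation as Ro
s=robot.sense();R=Ro.from_quat(s['ee_rot']).as_matrix()
print({k:np.round(s[k],4).tolist() for k in('time_s','qpos','ee_pos','ft_force','width')})
print('tool y',R[:,1].round(3),'to pad front-centre, tool units',(R.T@(np.array([.455,-.154,.104])-s['ee_pos'])/.05).round(2))
n=sys.argv[1]
a,b=[robot.read_camera(k)['img'] for k in ('wrist','side')]
cv2.imwrite(f'pics/{n}.png',cv2.resize(np.vstack([a,b]),(480,600))[:,:,::-1])
E
python3 look.py a
```

```text
{'time_s': 1.6, 'qpos': [-0.4813, -0.0295, 1.7983, 0.0002, 1.3731, -1.7709], 'ee_pos': [0.4457, -0.1355, 0.256], 'ft_force': [0.6274, 1.225, 0.6397], 'width': -0.0001}
tool y [0.277 0.961 0.   ] to pad front-centre, tool units [-0.28 -0.31  3.04]
```

View pics/a.png

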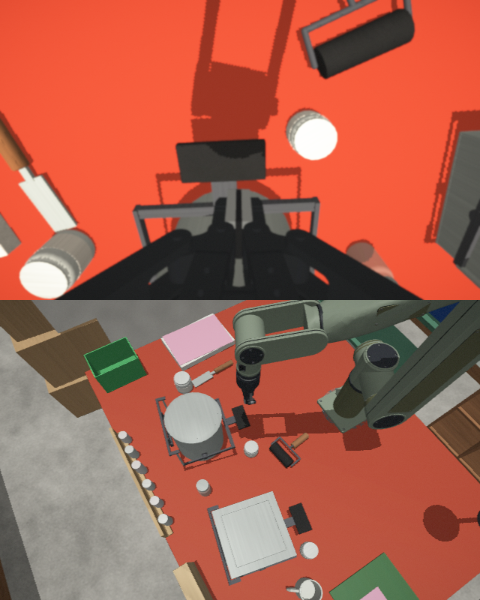

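The wrist view shows the pad centred at about (222,160) in the half-size picture, which is (296,213) in full pixels. The tin is to its right, and the fingertips are near (240,195). I'll check the pad position by casting a ray from the wrist camera.

```bash
python3 - <<'E'
from h import *
from plant import robot
from scipy.spatial.transform import Rotation as Ro
s=robot.sense();c=robot.read_camera('wrist')
M=np.eye(4);M[:3,:3]=Ro.from_quat(s['ee_rot']).as_matrix();M[:3,3]=s['ee_pos'];M=np.linalg.inv(M@c['hand_eye']);c['R'],c['t']=M[:3,:3],M[:3,3]
ct=blob(c['img'],(225,175,365,245),dark,5);r=cv2.minAreaRect(ct);print(r)
for p in [r[0],*cv2.boxPoints(r)]:print(np.round(p),plane(c,p,.104).round(4))
E
```

```text
((298.0497131347656, 212.4447784423828), (53.45233917236328, 116.52294921875), 86.98721313476562)
[298. 212.] [ 0.46   -0.1593  0.104 ]
[238. 189.] [ 0.4263 -0.2002  0.104 ]
[355. 183.] [ 0.4483 -0.1068  0.104 ]
[358. 236.] [ 0.4953 -0.1164  0.104 ]
[241. 242.] [ 0.4724 -0.2149  0.104 ]
```

{"name": "move_arm", "arguments": {
  "series": [
    {"travel":[-0.3,-0.34,0.5],"angular":[0,0,0],"grip":1},
    {"travel":[-0.3,-0.34,1.2],"angular":[0,0,0],"grip":1},
    {"travel":[-0.3,-0.34,1.9],"angular":[0,0,0],"grip":1},
    {"travel":[-0.3,-0.34,2.2],"angular":[0,0,0],"grip":1},
    {"travel":[-0.3,-0.34,2.2],"angular":[0,0,0],"grip":1}
  ]
}}

```text
time_s: 2.38
ee_pos: [0.4544, -0.1525, 0.1455]
ee_rot: [0.139, 0.99, 0.001, -0.001]
ft_force: [-0.1, -0.6, 1.5]
width: 0.0005
grip_force: 0.0
```

```bash
python3 look.py b
```

```text
{'time_s': 2.375, 'qpos': [-0.5047, 0.1319, 1.8773, 0.0001, 1.1351, -1.7968], 'ee_pos': [0.4544, -0.1525, 0.1455], 'ft_force': [-0.1224, -0.5891, 1.4632], 'width': 0.0005}
tool y [0.275 0.961 0.001] to pad front-centre, tool units [-0.02 -0.03  0.83]
```

View pics/b.png

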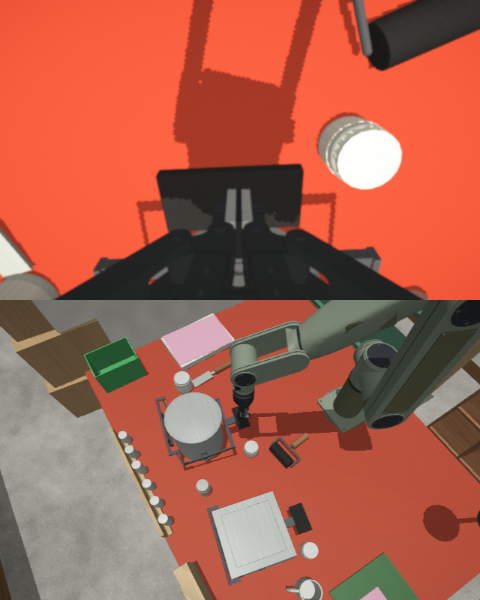

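The closed fingertips are over the pad, just in front of its centre, at about (238,190), and clear of the tin at (368,158). Pressing now.

{"name": "move_arm", "arguments": {
  "series": [
    {"travel":[0,-0.04,0.1],"angular":[0,0,0],"grip":1},
    {"travel":[0,-0.04,0.18],"angular":[0,0,0],"grip":1},
    {"travel":[0,-0.04,0.26],"angular":[0,0,0],"grip":1},
    {"travel":[0,-0.04,0.34],"angular":[0,0,0],"grip":1},
    {"travel":[0,-0.04,0.42],"angular":[0,0,0],"grip":1},
    {"travel":[0,-0.04,0.5],"angular":[0,0,0],"grip":1},
    {"travel":[0,-0.04,0.58],"angular":[0,0,0],"grip":1},
    {"travel":[0,-0.04,0.66],"angular":[0,0,0],"grip":1},
    {"travel":[0,-0.04,0.74],"angular":[0,0,0],"grip":1},
    {"travel":[0,-0.04,0.82],"angular":[0,0,0],"grip":1}
  ]
}}

```text
time_s: 3.72
ee_pos: [0.4527, -0.1552, 0.1056]
ee_rot: [0.139, 0.99, 0.0, -0.003]
ft_force: [-8.4, 0.6, 10.9]
width: -0.0001
grip_force: 5.4
```

```bash
python3 look.py c
```

```text
{'time_s': 3.725, 'qpos': [-0.5104, 0.1943, 1.9033, -0.0019, 1.0494, -1.8011], 'ee_pos': [0.4527, -0.1552, 0.1056], 'ft_force': [-8.3982, 0.5625, 10.8794], 'width': -0.0001}
tool y [ 0.276  0.961 -0.   ] to pad front-centre, tool units [-0.04  0.04  0.03]
```

View pics/c.png

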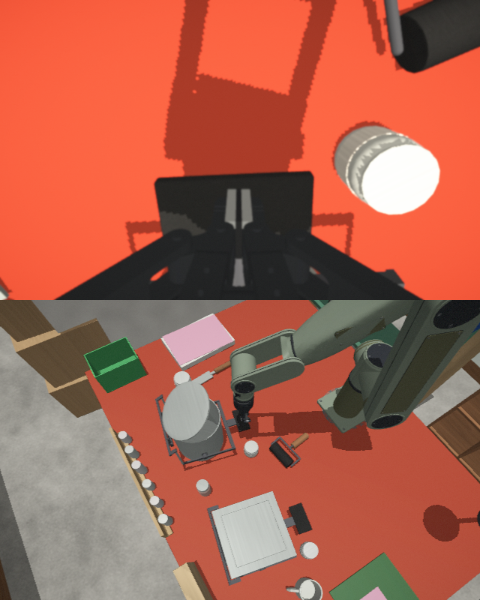

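The lid is about half open and the fingertips sit firmly on the pad, near (238,200). Continuing down with a slight relief for the sideways force.

{"name": "move_arm", "arguments": {
  "series": [
    {"travel":[0.02,0,0.08],"angular":[0,0,0],"grip":1},
    {"travel":[0.03,0,0.16],"angular":[0,0,0],"grip":1},
    {"travel":[0.03,0,0.24],"angular":[0,0,0],"grip":1},
    {"travel":[0.03,0,0.32],"angular":[0,0,0],"grip":1},
    {"travel":[0.03,0,0.38],"angular":[0,0,0],"grip":1},
    {"travel":[0.03,0,0.44],"angular":[0,0,0],"grip":1},
    {"travel":[0.03,0,0.48],"angular":[0,0,0],"grip":1},
    {"travel":[0.03,0,0.5],"angular":[0,0,0],"grip":1}
  ]
}}

```text
time_s: 4.82
ee_pos: [0.4534, -0.1554, 0.0804]
ee_rot: [0.139, 0.99, -0.0, 0.0]
ft_force: [-1.2, 0.2, 4.2]
width: -0.0003
grip_force: 2.0
```

{"name": "move_arm", "arguments": {
  "series": [
    {"travel":[0,0,0.03],"angular":[0,0,0],"grip":1},
    {"travel":[0,0,0.05],"angular":[0,0,0],"grip":1},
    {"travel":[0,0,0.07],"angular":[0,0,0],"grip":1},
    {"travel":[0,0,0.07],"angular":[0,0,0],"grip":1}
  ]
}}

```text
time_s: 5.32
ee_pos: [0.4537, -0.1555, 0.0794]
ee_rot: [0.139, 0.99, -0.0, -0.0]
ft_force: [-7.9, 3.5, 23.0]
width: 0.0001
grip_force: 11.8
```

```bash
python3 look.py d
```

```text
{'time_s': 5.325, 'qpos': [-0.5106, 0.2382, 1.9179, -0.0005, 0.9854, -1.8018], 'ee_pos': [0.4537, -0.1555, 0.0794], 'ft_force': [-7.8675, 3.4506, 23.0373], 'width': 0.0001}
tool y [ 0.276  0.961 -0.   ] to pad front-centre, tool units [-0.02  0.04 -0.49]
```

View pics/d.png

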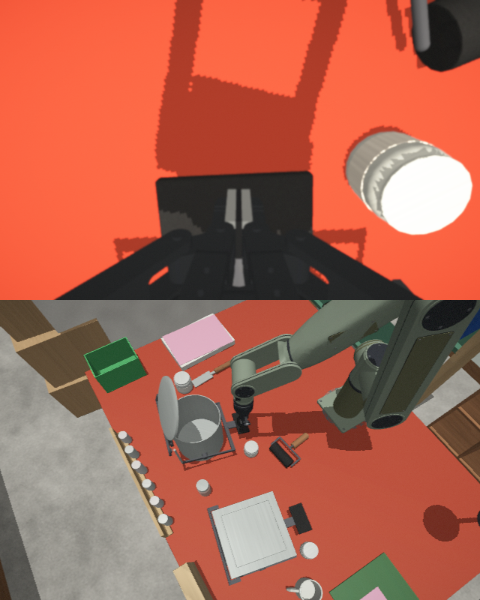

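The lid, at about (168,408), stands wide open, and the lever is on its stop: the force jumped to 23 N with no further travel. Now I'll hold for about 2.7 s.

{"name": "move_arm", "arguments": {
  "series": [
    {"travel":[0,0,0],"angular":[0,0,0],"grip":1},
    {"travel":[0,0,0],"angular":[0,0,0],"grip":1},
    {"travel":[0,0,0],"angular":[0,0,0],"grip":1},
    {"travel":[0,0,0],"angular":[0,0,0],"grip":1},
    {"travel":[0,0,0],"angular":[0,0,0],"grip":1},
    {"travel":[0,0,0],"angular":[0,0,0],"grip":1},
    {"travel":[0,0,0],"angular":[0,0,0],"grip":1},
    {"travel":[0,0,0],"angular":[0,0,0],"grip":1},
    {"travel":[0,0,0],"angular":[0,0,0],"grip":1},
    {"travel":[0,0,0],"angular":[0,0,0],"grip":1},
    {"travel":[0,0,0],"angular":[0,0,0],"grip":1},
    {"travel":[0,0,0],"angular":[0,0,0],"grip":1}
  ]
}}

```text
time_s: 6.92
ee_pos: [0.4537, -0.1555, 0.0793]
ee_rot: [0.139, 0.99, -0.0, -0.0]
ft_force: [-8.3, 3.5, 22.2]
width: -0.0
grip_force: 11.7
```

{"name": "move_arm", "arguments": {
  "series": [
    {"travel":[0,0,0],"angular":[0,0,0],"grip":1},
    {"travel":[0,0,0],"angular":[0,0,0],"grip":1},
    {"travel":[0,0,0],"angular":[0,0,0],"grip":1},
    {"travel":[0,0,0],"angular":[0,0,0],"grip":1},
    {"travel":[0,0,0],"angular":[0,0,0],"grip":1},
    {"travel":[0,0,0],"angular":[0,0,0],"grip":1},
    {"travel":[0,0,0],"angular":[0,0,0],"grip":1},
    {"travel":[0,0,0],"angular":[0,0,0],"grip":1},
    {"travel":[0,0,0],"angular":[0,0,0],"grip":1},
    {"travel":[0,0,0],"angular":[0,0,0],"grip":1}
  ]
}}

```text
time_s: 8.18
ee_pos: [0.4537, -0.1554, 0.0793]
ee_rot: [0.139, 0.99, -0.0, -0.0]
ft_force: [-8.3, 3.5, 22.7]
width: -0.0004
grip_force: 11.7
```

{"name": "move_arm", "arguments": {
  "series": [
    {"travel":[0,0,-0.04],"angular":[0,0,0],"grip":1},
    {"travel":[0,0,-0.08],"angular":[0,0,0],"grip":1},
    {"travel":[0,0,-0.12],"angular":[0,0,0],"grip":1},
    {"travel":[0,0,-0.16],"angular":[0,0,0],"grip":1},
    {"travel":[0,0,-0.2],"angular":[0,0,0],"grip":1},
    {"travel":[0,0,-0.24],"angular":[0,0,0],"grip":1},
    {"travel":[0,0,-0.28],"angular":[0,0,0],"grip":1},
    {"travel":[0,0,-0.32],"angular":[0,0,0],"grip":1},
    {"travel":[0,0,-0.36],"angular":[0,0,0],"grip":1},
    {"travel":[0,0,-0.4],"angular":[0,0,0],"grip":1},
    {"travel":[0,0,-0.44],"angular":[0,0,0],"grip":1},
    {"travel":[0,0,-0.48],"angular":[0,0,0],"grip":1}
  ]
}}

```text
time_s: 9.68
ee_pos: [0.4526, -0.1551, 0.1011]
ee_rot: [0.139, 0.99, 0.0, -0.001]
ft_force: [-4.9, -0.2, 7.4]
width: -0.0003
grip_force: 4.0
```

{"name": "move_arm", "arguments": {
  "series": [
    {"travel":[0,0,-0.04],"angular":[0,0,0],"grip":1},
    {"travel":[0,0,-0.08],"angular":[0,0,0],"grip":1},
    {"travel":[0,0,-0.12],"angular":[0,0,0],"grip":1},
    {"travel":[0,0,-0.16],"angular":[0,0,0],"grip":1},
    {"travel":[0,0,-0.2],"angular":[0,0,0],"grip":1},
    {"travel":[0,0,-0.24],"angular":[0,0,0],"grip":1},
    {"travel":[0,0,-0.28],"angular":[0,0,0],"grip":1},
    {"travel":[0,0,-0.32],"angular":[0,0,0],"grip":1},
    {"travel":[0,0,-0.36],"angular":[0,0,0],"grip":1},
    {"travel":[0,0,-0.4],"angular":[0,0,0],"grip":1},
    {"travel":[0,0,-0.44],"angular":[0,0,0],"grip":1}
  ]
}}

```text
time_s: 11.05
ee_pos: [0.454, -0.1555, 0.1242]
ee_rot: [0.139, 0.99, -0.0, 0.001]
ft_force: [-3.9, 0.3, 11.4]
width: 0.0003
grip_force: 5.1
```

Still in contact at 11 N, with about 5 mm left. Continuing slowly.

{"name": "move_arm", "arguments": {
  "series": [
    {"travel":[0,0,-0.02],"angular":[0,0,0],"grip":1},
    {"travel":[0,0,-0.04],"angular":[0,0,0],"grip":1},
    {"travel":[0,0,-0.06],"angular":[0,0,0],"grip":1},
    {"travel":[0,0,-0.08],"angular":[0,0,0],"grip":1},
    {"travel":[0,0,-0.1],"angular":[0,0,0],"grip":1},
    {"travel":[0,0,-0.12],"angular":[0,0,0],"grip":1},
    {"travel":[0,0,-0.14],"angular":[0,0,0],"grip":1},
    {"travel":[0,0,-0.16],"angular":[0,0,0],"grip":1},
    {"travel":[0,0,-0.18],"angular":[0,0,0],"grip":1},
    {"travel":[0,0,-0.2],"angular":[0,0,0],"grip":1},
    {"travel":[0,0,-0.22],"angular":[0,0,0],"grip":1},
    {"travel":[0,0,-0.24],"angular":[0,0,0],"grip":1}
  ]
}}

```text
time_s: 12.55
ee_pos: [0.453, -0.1551, 0.1346]
ee_rot: [0.139, 0.99, 0.0, -0.0]
ft_force: [-0.2, -1.2, 0.2]
width: -0.0
grip_force: 0.0
```

The force is zero, so the pad is at its rest height. Backing off upward.

{"name": "move_arm", "arguments": {
  "series": [
    {"travel":[0,0,-0.1],"angular":[0,0,0],"grip":1},
    {"travel":[0,0,-0.3],"angular":[0,0,0],"grip":1},
    {"travel":[0.3,0,-0.8],"angular":[0,0,0],"grip":1},
    {"travel":[0.6,0,-1.4],"angular":[0,0,0],"grip":1},
    {"travel":[0.8,0,-2],"angular":[0,0,0],"grip":1},
    {"travel":[0.8,0,-2.4],"angular":[0,0,0],"grip":1},
    {"travel":[0.8,0,-2.4],"angular":[0,0,0],"grip":1},
    {"travel":[0.8,0,-2.4],"angular":[0,0,0],"grip":1}
  ]
}}

```text
time_s: 13.55
ee_pos: [0.4145, -0.144, 0.2543]
ee_rot: [0.139, 0.99, 0.0, -0.0]
ft_force: [-0.7, -0.5, -0.0]
width: 0.0
grip_force: 0.0
```

```bash
python3 look.py e
```

```text
{'time_s': 13.55, 'qpos': [-0.532, -0.0898, 1.8587, 0.0, 1.3735, -1.823], 'ee_pos': [0.4145, -0.144, 0.2543], 'ft_force': [-0.6733, -0.4673, -0.0418], 'width': 0.0}
tool y [0.276 0.961 0.   ] to pad front-centre, tool units [-0.84  0.03  3.  ]
```

View pics/e.png

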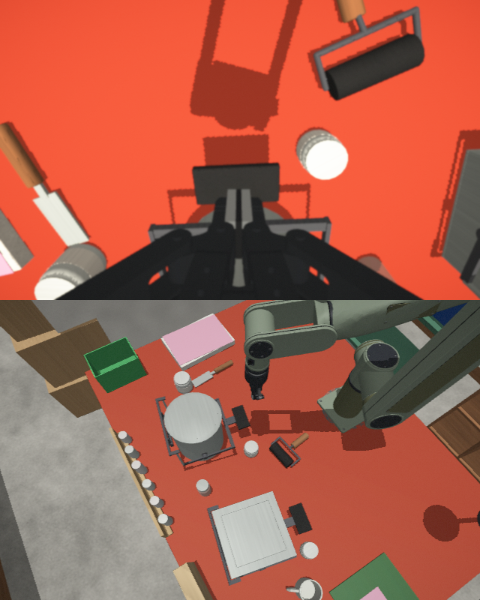

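The round lid, at about (193,418), is shut, the gripper is clear, and everything else looks where it was. Handing in.

```bash
python3 -c "
from plant import robot
print(robot.finish_job())"
```

```text
the job is handed in; nothing more can be done
None
```

I pressed the round can's lever to its stop, held the lid wide open for about 3 s, let it close slowly with the fingertip on the pad, backed the arm clear and handed the job in at about 13.6 s; the last picture shows both cans shut and nothing else moved.

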